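# Lock the carving rest's sliding jaw with its pin

### The job

On the sloping carving rest, slide the jaw by its wooden knob all the way to the block that is to be carved, so that the hole in its bar comes under the hole of the steel keeper. Lock it there: take the long pin out of the pin rack and push it through the keeper and the bar until its head sits flush on the keeper, and let go. Leave the short pin in the rack, the wood block in its place, and do not disturb the other things on the bench.

Things in the scene. Friction and masses are not known exactly. Their poses are not given: they have to be found in the camera images.
- rest: Sloping wooden carving rest, fixed: a 220 x 380 x 25 mm board tilted 30 degrees, its low edge towards -x of this frame (towards the robot), its level direction along y. Origin on the bench under the middle of the board, whose upper face is 100 mm above it there. Low edge of the face 45 mm, high edge 155 mm above the bench. At its +y end a dark end stop with the block against it
- keeper: Steel bridge fixed over the jaw's bar, 72 (x) x 34 (y) x 8 mm thick. Origin: mouth of its 13 mm through hole, in its upper face, 21 mm off the board's face. z = hole axis, out of the face, 30 degrees from vertical; x up the slope; y level, towards the block. Beneath it: 1 mm gap, the bar (12 mm thick, 13 mm hole), the board (25 mm, 13 mm hole through)
- jaw (a joint): Travel of the jaw, in m, along the keeper's y: 0 = home (against its stop, 2 mm short of the block, bar hole exactly under the keeper's hole), grows as the jaw is drawn away from the block (along the keeper's -y) to 0.065. Moves with about 2 N, stays where it is left
- jaw_knob (a point): Middle of the top of the jaw's wooden knob: a round post along the keeper's z, 46 mm tall on the bar, its top 58 mm off the board; diameter 24 mm in its top 13 mm, 20 mm below. Around it stand low strips (10 mm off the board), the jaw (24 mm) and the block (20 mm). At home it is 105 mm along y from the keeper's hole
- pin: Long steel retaining pin, loose, hanging upright in the rack by its head: shank 10 mm diameter, 50 mm long with a 9 mm tapered nose; round head 20 mm diameter, 30 mm tall. Origin at the tip of the nose, z along the pin towards the head; 80 mm long in all
- pin_shoulder (a point): Centre of the underside of the long pin's head, 50 mm from the nose tip; it rests on the keeper when the pin is home
- short_pin: Short steel pin, loose, in the other hole of the rack, to be left there: shank 8 mm x 26 mm, flat head 20 mm diameter, only 8 mm tall. Origin at its nose tip, z towards the head
- rack: Wooden pin rack, fixed: a shelf 60 x 160 x 10 mm on two end boards, upper face 85 mm above the bench, two 12 mm holes 80 mm apart along y (at y = -40 and +40 mm), a pin hanging in each. Origin on the bench under its middle
- blank: Light wood block to be carved, 60 x 60 x 20 mm, loose, lying on the sloping face against the ledge and the end stop. Origin in the middle of its underside
- chisel: Wood-handled chisel lying on the bench, 210 mm long, 28 mm thick handle, bystander. Origin under its ferrule, blade along x
- offcut: Dark wood offcut 50 x 90 x 30 mm, bystander. Origin in the middle of its underside

How it is judged:
By the outcome, as a careful person would: the job done as asked, in the order asked, and still so for the second after the job is handed in, with the robot touching nothing.
It also fails if it takes over 51 s, if anything falls off the work surface, if the arm or the gripper's body presses on something with over 40 N, if the wrist force passes 120 N, or if a joint passes its speed limit or range.

### The arm

A 6-joint arm with a two-finger parallel gripper is mounted at the origin on the work surface. World frame = base frame: x ahead of the robot, y to its left, z up, the work surface at z = 0. Lengths are in m, angles in degrees, forces in N, time in s.
With the tool pointing down it reaches from about 0.325 to 0.85 m from the base axis. Payload 15.5 kg.
Tool frame: the origin (TCP) lies midway between the tips of the shut fingers; the grasp point (between the pads) lies 19 mm behind it; z points along the fingers, y is the line along which they close (so a half turn about z gives the same grasp; the last joint's range is limited). The gripper opens to 91 mm and grips with 3 to 60 N. Pads are 32 mm wide; open, the fingers measure 118 mm over their backs; the gripper's body (76 mm by 178 mm) begins 60 mm behind the grasp point.
Start: joints at [62.309, 28.281, 77.091, -0, 74.628, -5.472], TCP at [0.236, 0.579, 0.214] pointing down, gripper open.
Joint ranges: [-166.48, 166.48], [-47.26, 123.95], [12.59, 153.08], [-70.14, 250.14], [6.76, 159.57], [-176.63, 176.63]. Speed limits (degrees/s): [108.29, 108.29, 147.25, 172.46, 172.46, 172.46].

### API

Orientations are given as a 3x3 rotation matrix whose columns are the frame's x, y, z axes.
In Python, from bench import ctrl gives the robot as it stands. The module is installed in compiled form; this text tells all that it offers. Calls block until the motion is done:
- ctrl.goto(position, orientation): joint-space move of the TCP to a pose.
- ctrl.move_l(position, vel=0.15, ori=None, contact_N=None): straight line of the TCP; ori=None keeps the orientation; vel is the mean speed in m/s. With contact_N (N) it stops when the force on the tool has changed by that much, and returns True; else False.
- ctrl.movej(angles): joint-space move.
- ctrl.command_gripper(opening): opening from 0.0 (shut) to 1.0 (fully open); the grip force is fixed at half the most; returns when the fingers have stopped.
- ctrl.sleep(seconds).
- ctrl.ik(position, orientation): joint angles nearest the present ones, or None.
- ctrl.read_camera(name): name is "scene" or "top" or "wrist"; returns the picture (400x640x3 uint8, blue, green, red); there is no depth.
- ctrl.camera_params(name): a dict with "fx", "fy", "cx", "cy" (pixels), "pose" (4x4, takes a point from camera to world coordinates); the wrist camera has in their place "T_tool_cam" (4x4, takes a point from camera to tool coordinates, whose origin is the TCP and whose axes are the flange's). Camera axes: x right, y up, looking along -z (the intrinsics and any distortion apply to the point x, -y, -z); pixel columns grow to the right and rows downward; lengths in m; the calibration is good to about 2 mm. A picture is of the moment at which its call begins: read the wrist's pose just before it. camera_params takes no time and is no camera call.
A pose or a line that the arm cannot do raises ctrl.MotionError and nothing moves.
- ctrl.sign_off(): hands the job in; it is judged then, once.
Readings, each from a call of its own:
- ctrl.current_t(): time.
- ctrl.current_q(): joint angles.
- ctrl.current_dq(): joint speeds.
- ctrl.current_effort(): joint torques, N m.
- ctrl.current_tool_pos(): TCP position.
- ctrl.current_eef_rot(): TCP orientation.
- ctrl.current_contact_force(): force on the tool from outside, world axes, zero at the start.
- ctrl.current_wrist_torque(): the same for the moment, N m.
- ctrl.current_grip_width(): opening from 0.0 (shut) to 1.0 (fully open).
- ctrl.current_grasp_force(): force on a finger pad.
Only numpy, scipy, OpenCV 4.12 (cv2) and the standard library are available. Lean on these libraries where they do the work, as an engineer would, in place of code of your own. Each camera call takes 0.05 s, during which the arm holds its last target. There are 200 camera calls.

## Working session

There is one attempt and no reset: what is moved stays moved. The work goes in short steps, each a Python script; the robot and the scene stay as the last script left them, time stands still between calls to the robot, and variables do not carry over. Pictures are saved under pics/ and viewed, at most 10 in all, crops included, and the job is handed in when it is done.

```bash
mkdir -p pics; python3 - <<'E'
from bench import ctrl
import cv2,numpy as np
np.set_printoptions(precision=4,suppress=True)
for n in("scene","top","wrist"):
    cv2.imwrite(f"pics/{n}0.png",ctrl.read_camera(n)); print(n,ctrl.camera_params(n))
print(ctrl.current_t())
E
```

```text
scene {'fx': 520.9513267964131, 'fy': 520.9513267964131, 'cx': 318.5679280927222, 'cy': 189.8623860254222, 'pose': array([[ 0.8496, -0.4562,  0.2646,  1.0001],
       [ 0.5274,  0.7341, -0.4277, -0.72  ],
       [ 0.0009,  0.5029,  0.8644,  1.3749],
       [ 0.    ,  0.    ,  0.    ,  1.    ]])}
top {'fx': 485.2019904883108, 'fy': 485.2019904883108, 'cx': 317.67108130109705, 'cy': 195.66528348043303, 'pose': array([[ 0.0087,  0.9931, -0.1166,  0.4663],
       [-0.9999,  0.0081, -0.0063, -0.1091],
       [-0.0053,  0.1166,  0.9932,  1.1663],
       [ 0.    ,  0.    ,  0.    ,  1.    ]])}
wrist {'fx': 359.95820187078294, 'fy': 359.95820187078294, 'cx': 317.5472574907272, 'cy': 202.35529485274552, 'T_tool_cam': array([[-0.0021,  0.9596,  0.2813,  0.0813],
       [ 1.    ,  0.0021,  0.0006, -0.0002],
       [-0.    ,  0.2814, -0.9596, -0.1709],
       [ 0.    ,  0.    ,  0.    ,  1.    ]])}
0.15
```

View pics/scene0.png

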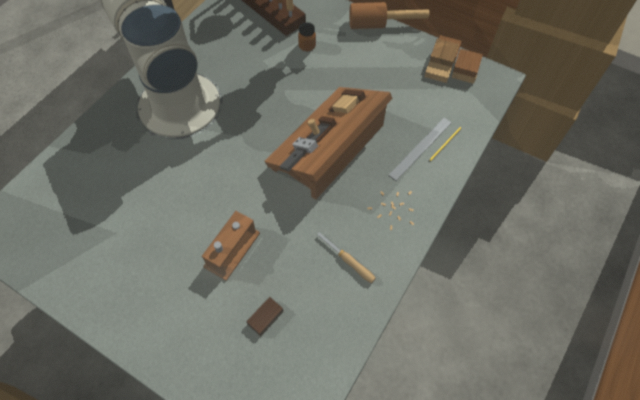

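View pics/top0.png

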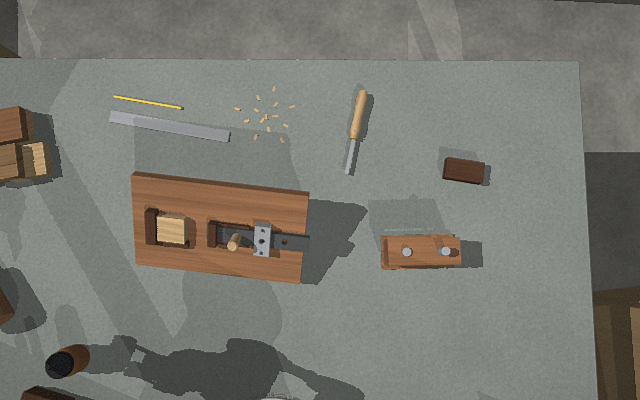

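The scene picture shows the rest at about (330,140) and the rack at (230,245). In the top picture the block is at (170,230), the knob at (233,242), the keeper at (262,238) and the rack pins at (407,252) and (446,251). I'll zoom in on both.

```bash
cat > h.py <<'E'
from bench import ctrl
import cv2,numpy as np
np.set_printoptions(precision=4,suppress=True)
def ray(n,u,v,T=None):
    """pixel -> (camera origin, direction) in world; T = tool pose for the wrist"""
    p=ctrl.camera_params(n)
    P=p["pose"] if "pose" in p else T@p["T_tool_cam"]
    d=P[:3,:3]@np.array([(u-p["cx"])/p["fx"],-(v-p["cy"])/p["fy"],-1])
    return P[:3,3],d/np.linalg.norm(d)
def onplane(r,z): 
    o,d=r; return o+d*(z-o[2])/d[2]
def meet(rs):
    A=sum(np.eye(3)-np.outer(d,d) for o,d in rs); b=sum((np.eye(3)-np.outer(d,d))@o for o,d in rs)
    X=np.linalg.solve(A,b); return X,[np.linalg.norm(np.cross(X-o,d)) for o,d in rs]
def toolT():
    T=np.eye(4);T[:3,:3]=np.array(ctrl.current_eef_rot()).reshape(3,3);T[:3,3]=ctrl.current_tool_pos();return T
def proj(n,X,T=None):
    p=ctrl.camera_params(n); P=p["pose"] if "pose" in p else T@p["T_tool_cam"]
    c=P[:3,:3].T@(np.asarray(X)-P[:3,3]); return np.array([p["cx"]+p["fx"]*c[0]/-c[2],p["cy"]+p["fy"]*c[1]/c[2]])
E
python3 - <<'E'
from h import *
a=cv2.imread("pics/scene0.png");b=cv2.imread("pics/top0.png")
c=lambda i,x,y,w,h:cv2.resize(i[y:y+h,x:x+w],(400,300),interpolation=cv2.INTER_CUBIC)
cv2.imwrite("pics/z1.png",np.vstack([np.hstack([c(a,260,80,140,105),c(a,190,200,80,80*3//4)]),np.hstack([c(b,130,160,200,150),c(b,370,215,100,75)])]))
for u,v,z in((407,252,.1),(446,251,.1),(262,238,.12),(233,242,.14),(170,230,.13),(134,172,.155),(309,190,.155),(302,284,.045),(135,264,.045)):print(u,v,onplane(ray("top",u,v),z))
E
```

```text
407 252 [ 0.4694 -0.2983  0.1   ]
446 251 [ 0.4723 -0.3833  0.1   ]
262 238 [0.4965 0.0164 0.12  ]
233 242 [0.487 0.075 0.14 ]
170 230 [0.5116 0.2122 0.13  ]
134 172 [0.6323 0.2862 0.155 ]
309 190 [ 0.5969 -0.0844  0.155 ]
302 284 [ 0.395  -0.0681  0.045 ]
135 264 [0.4368 0.3155 0.045 ]
```

View pics/z1.png

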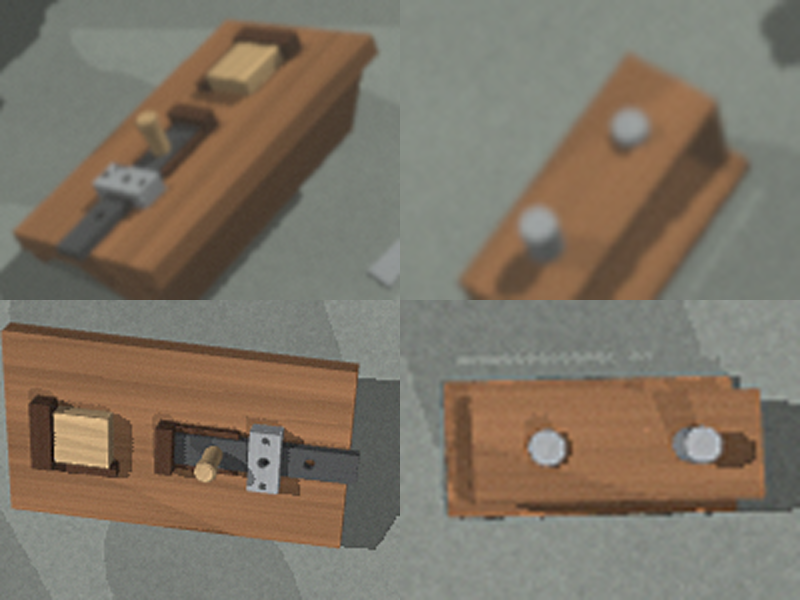

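The lower panels show that the long pin (tall head, long shadow) is the -y one at top pixel (446,251), and the jaw is drawn away from the block. Next I'll look with the wrist camera, square to the slope.

```bash
cat >> h.py <<'E'
def frame(yaw):
    y=np.radians(yaw); l=np.array([np.cos(y),np.sin(y),0]); ky=np.array([-np.sin(y),np.cos(y),0])
    kx=l*np.cos(np.pi/6)+np.array([0,0,.5]); return np.column_stack([kx,ky,np.cross(kx,ky)])
def tool(K,s): # tool looking along -kz, x=s*kx, y=-s*ky
    return np.column_stack([s*K[:,0],-s*K[:,1],-K[:,2]])
E
python3 - <<'E'
from h import *
K=frame(-6.2); print(toolT())
C=np.array([.492,.045,.125])
D=lambda s:np.column_stack([[s,0,0],[0,-s,0],[0,0,-1.]])
for s in(1,-1):
    print(s,[ctrl.ik(p,tool(K,s)) for p in(C+.11*K[:,2],C-.09*K[:,2]*0,C+.1*K[:,2])],ctrl.ik([.47,-.38,.09],D(s)),ctrl.ik([.47,-.38,.22],D(s)))
s=1
ctrl.goto(C+.11*K[:,2],tool(K,s)); T=toolT(); np.save("T1.npy",T); cv2.imwrite("pics/w1.png",ctrl.read_camera("wrist"))
print(T[:3,3],ctrl.current_q(),ctrl.current_t())
E
```

```text
[[-0.9257  0.3782 -0.0004  0.2362]
 [ 0.3782  0.9257 -0.0008  0.5783]
 [ 0.0001 -0.0009 -1.      0.2135]
 [ 0.      0.      0.      1.    ]]
1 [array([  2.2592,   2.9333, 124.4188, -10.7242,  23.2829, 107.208 ]), None, array([  2.1028,   4.4571, 124.8097, -11.4234,  21.3802, 107.8589])] [-44.615   34.6512  87.6097  -0.      57.7391  45.385 ] [-44.615   26.2843  79.6725  -0.      74.0432  45.385 ]
-1 [array([  2.2592,   2.9333, 124.4188, -10.7242,  23.2829, -72.792 ]), None, array([  2.1028,   4.4571, 124.8097, -11.4234,  21.3802, -72.1411])] [ -44.615    34.6512   87.6097   -0.       57.7391 -134.615 ] [ -44.615    26.2843   79.6725   -0.       74.0432 -134.615 ]
[0.4377 0.0513 0.2204] [  2.3077   2.9553 124.3741 -10.7207  23.2961 107.174 ] 2.2167
```

View pics/w1.png

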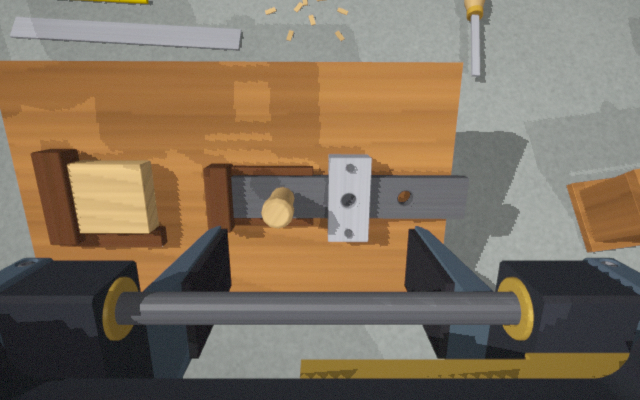

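Wrist view: the keeper hole is at about (348,200), its two screws at (351,168) and (349,233), the bar hole at (405,198) and the knob top at (278,212). The block is at (112,197). I'll triangulate these and map reachability along the slope normal.

```bash
python3 - <<'E'
from h import *
T=np.load("T1.npy"); w=cv2.imread("pics/w1.png"); g=cv2.cvtColor(w,cv2.COLOR_BGR2GRAY).astype(float)
def dark(img,u,v,r):
    p=img[v-r:v+r+1,u-r:u+r+1]; wt=np.clip((np.median(p)-15-p),0,None); yy,xx=np.mgrid[-r:r+1,-r:r+1]
    return u+(wt*xx).sum()/wt.sum(),v+(wt*yy).sum()/wt.sum()
gt=cv2.cvtColor(cv2.imread("pics/top0.png"),6).astype(float);gs=cv2.cvtColor(cv2.imread("pics/scene0.png"),6).astype(float)
hw=dark(g,348,200,11);ht=dark(gt,262,241,4);hs=dark(gs,304,142,3); bh=dark(g,405,198,11);s1=dark(g,351,168,8);s2=dark(g,349,233,8)
print(hw,ht,hs,bh,s1,s2)
print(meet([ray("wrist",*hw,T),ray("top",*ht)]),meet([ray("wrist",*hw,T),ray("top",*ht),ray("scene",*hs)]))
H,_=meet([ray("wrist",*hw,T),ray("top",*ht),ray("scene",*hs)])
def onp(px,off,K): # plane offset off along kz from the keeper's face
    o,d=ray("wrist",*px,T); n=K[:,2]; return o+d*((H+off*n-o)@n)/(d@n)
K=frame(-6.2)
for nm,px,off in(("hole",hw,0),("barhole",bh,-.009),("s1",s1,0),("s2",s2,0),("knob",(278,212),.037),("edgeL",(2,62),-.021),("edgeR",(462,63),-.021)):
    X=onp(px,off,K); print(nm,X,K.T@(X-H))
for tilt in(-20,-10,0,10,20):
    t=np.radians(tilt); R0=tool(K,1); Ry=cv2.Rodrigues(K[:,1]*t)[0]
    for h in(.003,.03,.06,.1):
        G=H+K[:,2]*(h+.019); q=ctrl.ik(G+(Ry@R0)[:,2]*.019,Ry@R0); print(tilt,h,q)
E
```

```text
(np.float64(347.74893756129455), np.float64(199.70840143837856)) (np.float64(261.23221757322176), np.float64(240.8755230125523)) (np.float64(303.8414634146341), np.float64(142.09756097560975)) (np.float64(404.3824065633546), np.float64(198.22652689152233)) (np.float64(350.3770794824399), np.float64(168.07601663585953)) (np.float64(348.30309680565716), np.float64(233.1904413557669))
(array([0.4909, 0.0194, 0.1111]), [np.float64(0.0005080420663140544), np.float64(0.0005080420663140415)]) (array([0.4907, 0.0195, 0.1136]), [np.float64(0.00044958882067951274), np.float64(0.0008229548429643273), np.float64(0.0004052588181712788)])
hole [0.4907 0.02   0.1136] [-0.      0.0005  0.    ]
barhole [ 0.4887 -0.0301  0.1051] [-0.0013 -0.0495 -0.009 ]
s1 [0.5139 0.0159 0.1271] [ 0.0271 -0.0011  0.    ]
s2 [0.4646 0.0216 0.0985] [-0.0302 -0.0007 -0.    ]
knob [0.4792 0.0765 0.1461] [0.0011 0.0554 0.037 ]
edgeL [0.627  0.2889 0.1507] [ 0.1107  0.2825 -0.021 ]
edgeR [ 0.5857 -0.0832  0.1502] [ 0.1097 -0.0918 -0.021 ]
-20 0.003 [ -2.8844  39.4117 146.3601 183.072   55.7629 -89.5969]
-20 0.03 [ -2.671  
[... 345 characters left out ...]
9.7686  11.9687 -97.1554]
-10 0.1 None
0 0.003 None
0 0.03 None
0 0.06 [ -3.5907  11.9722 127.7449  -7.2509  10.39    99.3933]
0 0.1 [ -3.392    5.4204 126.6668  -4.5475  17.9955  96.7581]
10 0.003 [ -4.1739  20.241  119.807   -2.0285  19.9751  93.8106]
10 0.03 [ -4.0957  16.4698 119.8318  -1.789   23.7211  93.6155]
10 0.06 [ -4.0013  12.2737 119.5614  -1.5918  28.1877  93.4693]
10 0.1 [ -3.8617   6.7521 118.7217  -1.41    34.5497  93.3588]
20 0.003 [ -4.4456  21.7028 111.7263  -0.5112  36.5765  92.1383]
20 0.03 [ -4.3871  18.3788 111.8728  -0.4922  39.7543  92.1637]
20 0.06 [ -4.3175  14.6962 111.7733  -0.4745  43.5368  92.1979]
20 0.1 [ -4.2159   9.8567 111.2139  -0.4569  48.9362  92.2541]
```

Bar hole and knob both put the jaw travel at about 50 mm. Holding the tool square to the slope near the keeper runs into the wrist singularity, so I'll lean the tool 10° about the closing axis, including when gripping the pin. Next is the pre-grasp at the knob, with a second picture.

```bash
cat >> h.py <<'E'
TILT=10
def tilted(K,s=1,tilt=TILT): return cv2.Rodrigues(K[:,1]*np.radians(tilt))[0]@tool(K,s)
def tcp(G,R): return np.asarray(G)+.019*R[:,2]   # TCP for a wanted grasp point
YAW=-6.35
E
python3 - <<'E'
from h import *
T=np.load("T1.npy"); K=frame(YAW); R=tilted(K)
H=onplane(ray("wrist",347.75,199.71,T),.1185); 
o,d=ray("wrist",278,212,T); n=K[:,2]; Kn=o+d*((H+.037*n-o)@n)/(d@n)
print(H,Kn,K.T@(Kn-H))
G=Kn-.006*n
ctrl.goto(tcp(G+.07*n,R),R); ctrl.command_gripper(.65)
T2=toolT(); np.save("T2.npy",T2); w=ctrl.read_camera("wrist"); cv2.imwrite("pics/w2.png",w); print(ctrl.current_t(),proj("wrist",H,T2),proj("wrist",Kn,T2))
E
```

```text
[0.4895 0.0205 0.1185] [0.4781 0.0761 0.1511] [0.0011 0.0539 0.037 ]
3.2333 [392.5557 186.1731] [317.7767 208.5378]
```

View pics/w2.png

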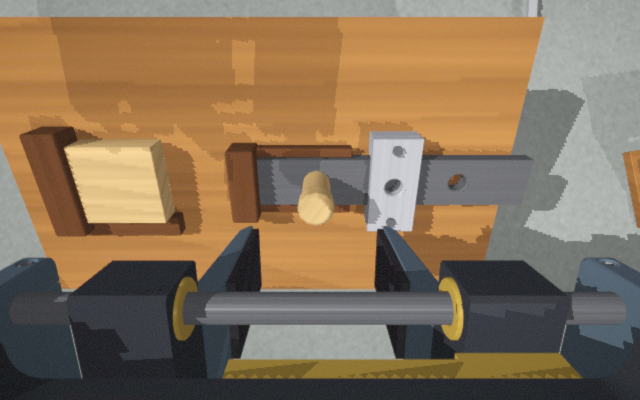

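The hole is seen at (393,186) and the knob top at (316,209), within 2 px of prediction. Now grip the knob and slide.

```bash
python3 - <<'E'
from h import *
K=frame(YAW); R=tilted(K); n=K[:,2]; ky=K[:,1]
Kn=np.array([.4781,.0761,.1511]); G=Kn-.006*n
print(ctrl.move_l(tcp(G,R),.12,contact_N=10)); print(ctrl.current_tool_pos()-tcp(G,R))
ctrl.command_gripper(0.0); print(ctrl.current_grip_width()*91,ctrl.current_grasp_force(),ctrl.current_contact_force())
p=np.array(ctrl.current_tool_pos())
print(ctrl.move_l(p+.058*ky,.05,contact_N=15)); e=np.array(ctrl.current_tool_pos()); print(K.T@(e-p),ctrl.current_contact_force()@K)
ctrl.command_gripper(.65); print(ctrl.current_contact_force())
ctrl.move_l(e+.07*n,.15); T=toolT(); np.save("T3.npy",T); cv2.imwrite("pics/w3.png",ctrl.read_camera("wrist")); print(ctrl.current_t())
np.save("e.npy",e)
E
```

```text
False
[-0.0002  0.      0.0002]
22.844232078606563 30.001072708982974 [-2.5158  0.2466  6.1989]
True
[-0.0001  0.0502 -0.    ] [ 3.7325 -9.6515  5.0324]
[-0.2867  0.8923 -0.5318]
6.95
```

View pics/w3.png

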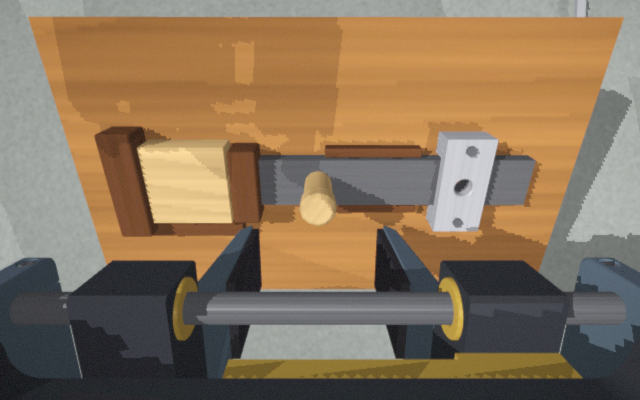

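The jaw moved 50.2 mm and stopped. The picture shows it against the block at (245,180), with the keeper hole at (463,187). Now the pin: I'll view it with the same tool-to-pin attitude as I'll use at the keeper.

```bash
cat >> h.py <<'E'
def rack(yaw):
    y=np.radians(yaw); return np.column_stack([[np.cos(y),np.sin(y),0],[-np.sin(y),np.cos(y),0],[0,0,1.]])
E
python3 - <<'E'
from h import *
K=frame(YAW); e=np.load("e.npy"); R=tilted(K); g=e-.019*R[:,2]; H=np.array([.4895,.0205,.1185])
print("knob-hole y",(g-H)@K[:,1], "H from w3:",onplane(ray("wrist",463,187,np.load("T3.npy")),.1185))
P=rack(0); R=tilted(P); G=np.array([.472,-.38,.19]); print(ctrl.ik(tcp([.472,-.38,.108],R),R))
ctrl.goto(tcp(G,R),R); T=toolT(); np.save("T4.npy",T); cv2.imwrite("pics/w4.png",ctrl.read_camera("wrist")); print(ctrl.current_t(),ctrl.current_q())
E
```

```text
knob-hole y 0.10424188645050761 H from w3: [0.489  0.0202 0.1185]
[-40.8869  38.252   80.5824  -6.9978  68.9028  52.0765]
8.85 [-40.7879  33.0182  76.2774  -6.6542  78.3677  50.9188]
```

View pics/w4.png

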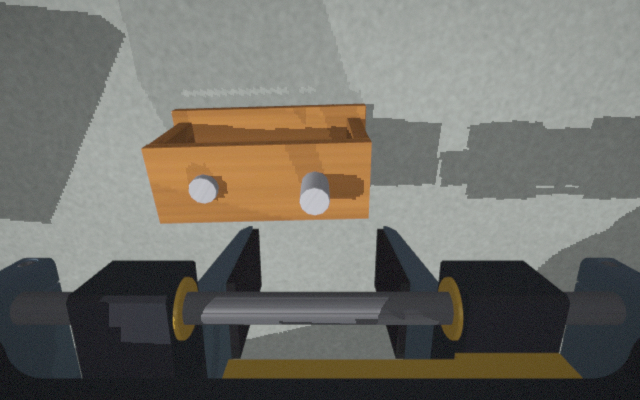

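The long pin's head top is at about (314,200) and the short pin at (203,189). I'll refine the centre, then grip.

```bash
python3 - <<'E'
from h import *
T=np.load("T4.npy"); w=cv2.imread("pics/w4.png"); hsv=cv2.cvtColor(w,cv2.COLOR_BGR2HSV)
for (x0,y0,x1,y1),z in(((295,165,340,225),.115),((180,165,225,212),.093)):
    c=hsv[y0:y1,x0:x1]; m=((c[...,1]<40)&(c[...,2]>175)).astype(np.uint8)
    cs,_=cv2.findContours(m,cv2.RETR_EXTERNAL,cv2.CHAIN_APPROX_NONE); k=max(cs,key=cv2.contourArea); (u,v),ax,an=cv2.fitEllipse(k)
    X=onplane(ray("wrist",u+x0,v+y0,T),z); print(u+x0,v+y0,ax,an,X, cv2.contourArea(k))
for t in((446,251,.115),(407,252,.093)): print(onplane(ray("top",*t[:2]),t[2]))
E
```

```text
313.9705219268799 201.1970100402832 (25.246110916137695, 28.388933181762695) 95.6473159790039 [ 0.4723 -0.376   0.115 ] 561.0
201.6603488922119 190.44897079467773 (22.237409591674805, 27.161876678466797) 118.57327270507812 [ 0.4701 -0.2961  0.093 ] 473.0
[ 0.4722 -0.3794  0.115 ]
[ 0.4694 -0.2995  0.093 ]
```

```bash
python3 - <<'E'
from h import *
P=rack(0); R=tilted(P); G=np.array([.4723,-.376,.1095])
ctrl.move_l(tcp(G+[0,0,.04],R),.15); print(ctrl.move_l(tcp(G,R),.06,contact_N=10), ctrl.current_tool_pos()-tcp(G,R))
ctrl.command_gripper(0.); print("w",ctrl.current_grip_width()*91,ctrl.current_contact_force(),ctrl.current_wrist_torque())
ctrl.move_l(tcp(G+[0,0,.15],R),.15); print(ctrl.current_grip_width()*91,ctrl.current_contact_force(),ctrl.current_wrist_torque(),ctrl.current_t())
K=frame(YAW); R=tilted(K); H=np.array([.4893,.0203,.1185])-.0006*K[:,1]; np.save("H.npy",H)
g=H+K[:,2]*(.0245+.05+.035)
ctrl.goto(tcp(g,R),R); T=toolT(); np.save("T5.npy",T); print(ctrl.current_t(),ctrl.current_q())
ctrl.move_l(tcp(H+K[:,2]*(.0245+.05+.008),R),.1); T=toolT(); np.save("T5.npy",T)
w=ctrl.read_camera("wrist"); s=ctrl.read_camera("scene"); t=ctrl.read_camera("top")
for a,b in(("w5",w),("s5",s),("t5",t)): cv2.imwrite(f"pics/{a}.png",b)
z=lambda i,u,v,h,W,Hh:cv2.resize(i[int(v-h*Hh/W):int(v+h*Hh/W),u-h:u+h],(W,Hh),interpolation=cv2.INTER_CUBIC)
cv2.imwrite("pics/z5.png",np.hstack([z(w,320,220,120,400,500),np.vstack([z(s,304,142,35,400,250),z(t,262,238,35,400,250)])]))
print(ctrl.current_t(),proj("wrist",H,T))
E
```

```text
False [ 0.0002 -0.0002  0.0002]
w 18.586676349416887 [0.146  0.0411 1.8376] [-0.1156  0.0904 -0.018 ]
18.198853005336616 [ 0.3705  0.7568 -1.0419] [-0.0659  0.0409 -0.0074] 11.9417
13.4417 [ -3.8559   7.4376 118.5567  -1.5697  34.0014  93.6573]
14.0083 [317.2531 195.8888]
```

View pics/z5.png

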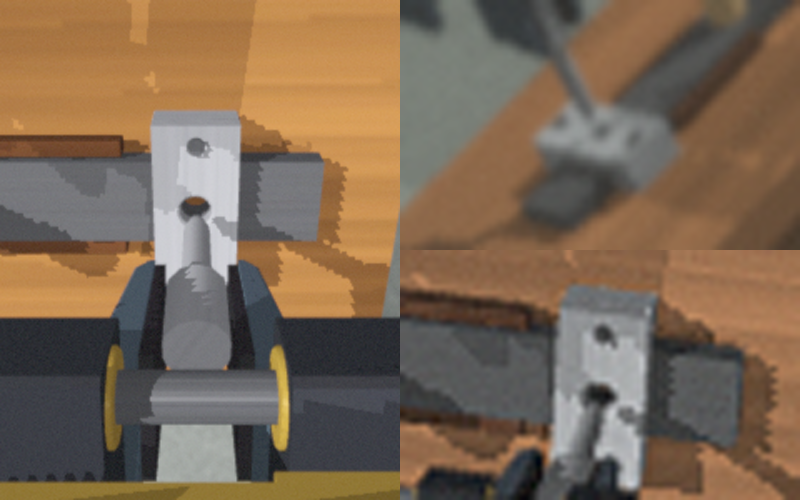

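The wrist panel shows the hole at about pixel (317,195) with the pin nose just above it near (320,199). I'll compare that with the prediction.

```bash
python3 - <<'E'
from h import *
T=np.load("T5.npy"); H=np.load("H.npy"); K=frame(YAW); n=K[:,2]
for n_ in("wrist","top","scene"):
    for h in(0,.008,.017,.058): print(n_,h,proj(n_,H+h*n,T))
    print(" dx,dy 1mm",proj(n_,H+.001*K[:,0],T)-proj(n_,H,T),proj(n_,H+.001*K[:,1],T)-proj(n_,H,T))
ims={k:cv2.imread(f"pics/{k}5.png") for k in"wst"}
z=lambda i,u,v,h,W,Hh:cv2.resize(i[int(v-h*Hh/W):int(v+h*Hh/W),u-h:u+h],(W,Hh),interpolation=cv2.INTER_NEAREST)
w=z(ims["w"],320,210,30,500,500)
cv2.imwrite("pics/z6.png",np.hstack([w,z(ims["t"],262,242,15,300,500)]))
E
```

```text
wrist 0 [317.2531 195.8888]
wrist 0.008 [317.2622 201.1514]
wrist 0.017 [317.273  207.4693]
wrist 0.058 [317.3338 243.0346]
 dx,dy 1mm [-0.004  -1.3468] [-1.488   0.0041]
top 0 [260.4799 241.4071]
top 0.008 [259.8345 243.1989]
top 0.017 [259.0973 245.2452]
top 0.058 [255.5835 254.9991]
 dx,dy 1mm [ 0.0251 -0.4067] [-0.4603 -0.0556]
scene 0 [303.3127 140.9529]
scene 0.008 [302.1988 138.8904]
scene 0.017 [300.9374 136.5547]
scene 0.058 [295.0777 125.7046]
 dx,dy 1mm [0.224  0.0494] [ 0.2133 -0.2175]
```

View pics/z6.png

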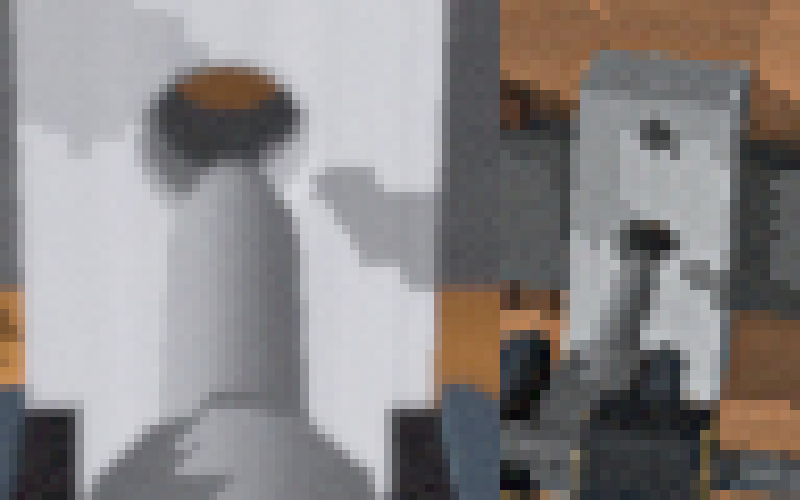

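The hole is at (316.9,196.2) against a predicted (317.3,195.9), and the pin axis lies about 0.4 mm to -y. I'll insert with force guards.

```bash
python3 - <<'E'
from h import *
H=np.load("H.npy"); K=frame(YAW); n=K[:,2]; R=tilted(K)
p0=tcp(H+n*(.0245+.05)+.0003*K[:,1]+.0003*K[:,0],R)
for d,v in((.012,.03),(.030,.04),(.046,.05),(.0535,.02)):
    c=ctrl.move_l(p0-d*n,v,contact_N=15); e=np.array(ctrl.current_tool_pos())
    print(d,c,"depth",(p0-e)@n,"F",ctrl.current_contact_force()@K,"M",ctrl.current_wrist_torque(),ctrl.current_grip_width()*91,ctrl.current_t())
    if c: break
E
```

```text
0.012 False depth 0.01199161226318179 F [-0.7728  0.6459 -1.4031] M [-0.0247  0.4752  0.037 ] 18.33966493201458 14.825
0.03 False depth 0.03012448684618268 F [-1.0905  0.8373 -1.6238] M [-0.0075  0.4591 -0.0225] 17.97630566721592 15.425
0.046 False depth 0.04626061283965857 F [-0.6652  1.003  -0.7195] M [-0.0135  0.4143  0.0171] 18.811794117656103 15.8917
0.0535 True depth 0.05132508112019482 F [ 2.4087 -0.4547  6.9924] M [-0.2016  0.2266 -0.0065] 18.34864019906313 16.225
```

Guarded contact came at 51.3 mm depth, about the expected seat. I'll let go, back off and check.

```bash
python3 - <<'E'
from h import *
H=np.load("H.npy"); K=frame(YAW); n=K[:,2]
ctrl.command_gripper(.55); e=np.array(ctrl.current_tool_pos()); print(ctrl.current_contact_force()@K)
ctrl.move_l(e+.11*n,.15); T=toolT(); np.save("T7.npy",T)
w=ctrl.read_camera("wrist"); s=ctrl.read_camera("scene"); t=ctrl.read_camera("top")
for a,b in(("w7",w),("s7",s),("t7",t)): cv2.imwrite(f"pics/{a}.png",b)
z=lambda i,u,v,h,W,Hh:cv2.resize(i[int(v-h*Hh/W):int(v+h*Hh/W),u-h:u+h],(W,Hh),interpolation=cv2.INTER_CUBIC)
u,v=proj("wrist",H+.015*n,T).astype(int)
cv2.imwrite("pics/z7.png",np.vstack([np.hstack([z(w,u,v,45,400,300),z(s,303,138,30,400,300)]),np.hstack([z(t,250,236,60,400,300),cv2.resize(w,(400,300))])]))
for h in(0,.03): print(h,proj("wrist",H+h*n,T)-[u-45,v-33.75])
print((H@n),ctrl.current_t())
E
```

```text
[-0.1399  0.2536 -0.9312]
0 [45.0661 27.174 ]
0.03 [45.1637 42.1184]
-0.13940240993600841 17.9167
```

View pics/z7.png

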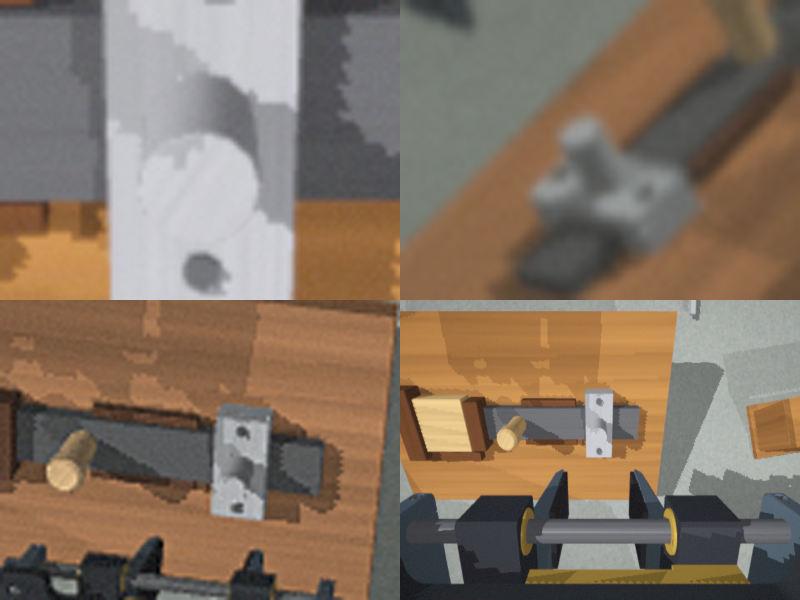

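The head top sits where a seated pin's would (pixel (45,42) in the crop, same as predicted), and the jaw and block are in place. A gentle press with shut fingers confirms the seat before handing in.

```bash
python3 - <<'E'
from h import *
H=np.load("H.npy"); K=frame(YAW); n=K[:,2]; R=tilted(K)
ctrl.command_gripper(0.); a=H+.05*n
ctrl.move_l(a,.1); c=ctrl.move_l(H+.025*n,.02,contact_N=12); e=np.array(ctrl.current_tool_pos())
print(c,"height above keeper",(e-H)@n,ctrl.current_contact_force()@K)
ctrl.move_l(H+.12*n,.15); T=toolT(); w=ctrl.read_camera("wrist"); cv2.imwrite("pics/w8.png",w)
g=cv2.imread("pics/w7.png"); T7=np.load("T7.npy")
for im,TT in((g,T7),(w,T)):
    u,v=proj("wrist",H+.03*n,TT); u0,v0=int(u)-20,int(v)-20; c=im[v0:v0+41,u0:u0+41]
    print(u,v,cv2.mean(c)[:3])
print(ctrl.current_t())
E
```

```text
True height above keeper 0.030489084060689443 [ 1.7946 -0.9574 20.2129]
318.16390199822257 183.36827800328356 (189.45211183819157, 184.09458655562167, 183.5056513979774)
317.7366332833518 184.8260556831431 (183.12968471148127, 178.14693634741226, 177.854253420583)
21.2833
```

```bash
python3 -c "
from bench import ctrl
print(ctrl.sign_off(),ctrl.current_t())"
```

```text
the job is handed in; nothing more can be done
the job is handed in; nothing more can be done
```

I slid the jaw to its stop by the block, pushed the long pin through until its head sat on the keeper (confirmed by a light press), left the short pin in the rack, and handed the job in after about 21 s of the 51 s allowed; no verdict was returned.

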